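# Pack the model saloon cars into the carry tray

### The job

Pack the four model saloon cars from the parking yard into the carry tray: each car goes in the middle of the compartment lined with its own colour, on its wheels and lengthwise in it (nose either way); set each one down rather than drop it. The red and blue box vans belong to the layout, so leave them parked where they are.

Things in the scene. Friction and masses are not known exactly. Their poses are not given: they have to be found in the camera images.
- car_red: red model saloon car, loose, 50 g, on the grey yard (top 6 mm above the table), neighbours 90 mm off abreast, 112 mm in line. 76 mm long (x), 31 wide (y), 25 high: flat full-width sides 5 to 16 mm up, above them a cabin 26 mm wide with black windows and painted roof. Origin: centre of its underside, at the wheels' foot; x along the car, bonnet to -x; z up
- pad_red: red pad, 100 x 76 x 3 mm, fixed floor of one compartment of the carry tray. Origin: centre of its underside, 4 mm above the table (top face 3 mm higher); x along the 100 mm side, z up. Fixed wooden tray, 220 x 172 x 12 mm: 2 x 2 compartments 104 x 82 mm between 4 mm walls that stand 5 mm above the pads; colours shuffled
- car_blue: blue model saloon car, loose, 50 g, on the grey yard (top 6 mm above the table), neighbours 90 mm off abreast, 112 mm in line. 76 mm long (x), 31 wide (y), 25 high: flat full-width sides 5 to 16 mm up, above them a cabin 26 mm wide with black windows and painted roof. Origin: centre of its underside, at the wheels' foot; x along the car, bonnet to -x; z up
- pad_blue: blue pad, 100 x 76 x 3 mm, fixed floor of one compartment of the carry tray. Origin: centre of its underside, 4 mm above the table (top face 3 mm higher); x along the 100 mm side, z up. Fixed wooden tray, 220 x 172 x 12 mm: 2 x 2 compartments 104 x 82 mm between 4 mm walls that stand 5 mm above the pads; colours shuffled
- car_white: white model saloon car, loose, 50 g, on the grey yard (top 6 mm above the table), neighbours 90 mm off abreast, 112 mm in line. 76 mm long (x), 31 wide (y), 25 high: flat full-width sides 5 to 16 mm up, above them a cabin 26 mm wide with black windows and painted roof. Origin: centre of its underside, at the wheels' foot; x along the car, bonnet to -x; z up
- pad_white: white pad, 100 x 76 x 3 mm, fixed floor of one compartment of the carry tray. Origin: centre of its underside, 4 mm above the table (top face 3 mm higher); x along the 100 mm side, z up. Fixed wooden tray, 220 x 172 x 12 mm: 2 x 2 compartments 104 x 82 mm between 4 mm walls that stand 5 mm above the pads; colours shuffled
- car_yellow: yellow model saloon car, loose, 50 g, on the grey yard (top 6 mm above the table), neighbours 90 mm off abreast, 112 mm in line. 76 mm long (x), 31 wide (y), 25 high: flat full-width sides 5 to 16 mm up, above them a cabin 26 mm wide with black windows and painted roof. Origin: centre of its underside, at the wheels' foot; x along the car, bonnet to -x; z up
- pad_yellow: yellow pad, 100 x 76 x 3 mm, fixed floor of one compartment of the carry tray. Origin: centre of its underside, 4 mm above the table (top face 3 mm higher); x along the 100 mm side, z up. Fixed wooden tray, 220 x 172 x 12 mm: 2 x 2 compartments 104 x 82 mm between 4 mm walls that stand 5 mm above the pads; colours shuffled
- van_red: red model box van, loose, 60 g, a look-alike parked among the cars; it stays. 76 mm long (x), 31 wide (y), 34 high: tall plain cargo box with grey ribs across its roof behind a lower cab (27 mm high). Origin: centre of its underside; x along the van, cab to -x; z up
- van_blue: blue model box van, loose, 60 g, a look-alike parked among the cars; it stays. 76 mm long (x), 31 wide (y), 34 high: tall plain cargo box with grey ribs across its roof behind a lower cab (27 mm high). Origin: centre of its underside; x along the van, cab to -x; z up
Things that resemble listed ones, but are neither listed nor needed, are in the scene too. Leave any turquoise look-alike of the car_blue alone.

How it is judged:
By the outcome, as a careful person would: the job done as asked, in the order asked, and still so for the second after the job is handed in, with the robot touching nothing.
It also fails if it takes over 93 s, if anything falls off the work surface, if the arm or the gripper's body presses on something with over 40 N, if the wrist force passes 120 N, or if a joint passes its speed limit or range.

### The arm

A 6-joint arm with a two-finger parallel gripper is mounted at the origin on the work surface. World frame = base frame: x ahead of the robot, y to its left, z up, the work surface at z = 0. Lengths are in m, angles in rad, forces in N, time in s.
With the tool pointing down it reaches from about 0.425 to 0.95 m from the base axis. Payload 3.5 kg.
Tool frame: the origin (TCP) lies midway between the tips of the shut fingers; the grasp point (between the pads) lies ctrl.hold_point_z behind it (ctrl.hold_point_z is the distance from the TCP to the grasp point, in m); z points along the fingers, x is the direction in which the jaws open and shut, and the axes are right-handed (so a half turn about z gives the same grasp; the last joint's range is limited). The gripper opens to 85 mm and grips with 20 to 120 N. Pads are 22 mm wide; open, the fingers measure 114 mm over their backs; the gripper's body (76 mm by 85 mm) begins 54 mm behind the grasp point. The pads swing forward as they close: fully open they stand 13 mm farther back than shut.
Start: joints at [-0.15, 0.286, 1.577, -0, 1.279, -0.15], TCP at [0.675, 0, 0.231] pointing down, gripper open.
Joint ranges: [-2.77, 2.77], [-0.9, 2.22], [0.21, 2.48], [-1.53, 4.67], [0.24, 2.81], [-2.84, 2.84]. Speed limits (rad/s): [2.79, 2.79, 3.14, 3.14, 3.14, 3.14].

### API

Orientations are given as a unit quaternion [x, y, z, w].
In Python, from plant import ctrl gives the robot as it stands.
- The arm moves only by the tool step_arm, never from a script. Its arguments are lists of equal length, an entry for each row: "gripper": the gripper's target within -1 to 1 (shut at 1, half-way at 0, fully open at -1); "linear": the shift along the tool's x, y, z in m, a list of three; "delta_rot": the turn, a rotation vector about the tool's x, y, z in degrees, a list of three. A call has 1 to 20 rows; each row is the pose to reach, as a shift and turn from the pose commanded when the call began, along the tool's axes at that moment; what a row does not reach only later rows make up. A row lasts 1/8 s, in which the tool goes at most 62.5 mm and 10.7 degrees, less where a joint would pass 70% of its speed; a pose out of reach is approached as far as the arm can. A call with a gripper value outside its range is refused whole. The fingers move at their own pace and stop on an object; "grip_force" is the grip in N (left out, the last holds). Time passes only in rows, so rows that repeat a pose let the fingers close. It gives the time, the measured TCP pose, the force and the opening at its end, in the units of the state.
- ctrl.get_state(): the state, without advancing time (a new reading comes with each control period).
- ctrl.read_camera(name): name is "scene" or "side" or "wrist"; returns a dict with "frame" (480x640x3 uint8, red, green, blue), "fx", "fy", "cx", "cy" (pixels), "view" (4x4, takes a point from world to camera coordinates). Camera axes: x right, y down, z forward; pixel columns grow to the right and rows downward; lengths in m; the calibration is good to about 2 mm. The wrist camera is an equidistant fisheye: a pixel r from the principal point sees the ray r / f radians off the axis. A picture is of the moment at which its call begins. There is no depth.
- ctrl.sign_off(): hands the job in, once; it reports no verdict.
The state is a dict: "time": time; "qpos": joint angles; "dq": joint speeds; "joint_efforts": joint torques, N m; "eef_pos": TCP position; "tcp_rot": TCP orientation; "contact_force": force on the tool from outside, world axes, zero at the start; "wrist_torque": the same for the moment, N m; "opening": opening from 0.0 (shut) to 1.0 (fully open).
Only numpy, scipy, OpenCV 4.12 (cv2) and the standard library are available. Lean on these libraries where they do the work, as an engineer would, in place of code of your own. Each camera call takes 0.05 s, during which the arm holds its last target. There are 200 camera calls.

## Working session

There is one attempt and no reset: what is moved stays moved. The work goes in short steps, Python scripts to look and compute and a tool call to move; the robot and the scene stay as the last step left them, time stands still between calls to the robot, and variables do not carry over. Pictures are saved under pics/ and viewed, on a budget of 14 in all, crops included, one or two more only if the job needs it, and the job is handed in when it is done.

Besides the shell and the picture viewer there is one more tool, called after "Emit:" in YAML: its name, and indented under it one key for each argument. step_arm: Moves the arm, as the interface text tells. Its arguments: {"type":"object","properties":{"gripper":{"type":"array"},"linear":{"type":"array"},"delta_rot":{"type":"array"},"grip_force":{"type":"number"}},"required":["gripper","linear","delta_rot"]}

```bash
ls; mkdir -p pics; python3 - <<'E'
from plant import ctrl
import cv2
s=ctrl.get_state();print(s,ctrl.hold_point_z)
for n in("scene","side"):
    c=ctrl.read_camera(n);print(n,c["fx"],c["fy"],c["cx"],c["cy"],c["view"].tolist() if hasattr(c["view"],"tolist") else c["view"]);cv2.imwrite(f"pics/{n}0.png",c["frame"][:,:,::-1])
E
```

```text
pics
{'time': 0.0, 'qpos': array([-1.50001115e-01,  2.87165328e-01,  1.57817512e+00, -6.74632547e-06,
        1.27862363e+00, -1.49988976e-01]), 'dq': array([ 6.41380914e-04,  9.66273147e-04,  7.51789753e-04,  1.78534970e-03,
        6.77090068e-05, -5.65755349e-04]), 'joint_efforts': array([-1.79628755e-04, -4.05981302e+01, -2.92628127e+01, -1.54224781e-04,
        5.81841552e-03,  3.74769741e-06]), 'eef_pos': array([6.74337827e-01, 1.27290113e-04, 2.29948438e-01]), 'tcp_rot': array([ 9.99999297e-01, -5.09384148e-06, -1.17287865e-03, -1.73991604e-04]), 'contact_force': array([ 0.07668414,  0.52424257, -0.26587777]), 'wrist_torque': array([-0.03802058, -0.03430368,  0.04096743]), 'opening': 1.0004065482867834} 0.0187
scene 587.319147669659 587.319147669659 315.83969171511285 234.73161966594049 [[-0.3794662127487745, 0.9250232445642491, -0.01836818983818735, 0.26493674592633626], [0.6735355093116066, 0.2625800007304017, -0.690942588724112, -0.3057878823414054], [-0.6343148359280723, -0.27456099546776863, -0.722676240573392, 1.5795810029187412], [0.0, 0.0, 0.0, 1.0]]
side 609.7128597458089 609.7128597458089 320.4749705469791 231.4104229480617 [[0.9898907105317325, -0.1406716372678799, -0.018107227047669677, -0.5338075064520604], [-0.09759964970778899, -0.5829712942549283, -0.8066094336490559, 0.048683658209024455], [0.10291107607978221, 0.8002224444134944, -0.5908073712107809, 1.2517308186600329], [0.0, 0.0, 0.0, 1.0]]
```

View pics/scene0.png

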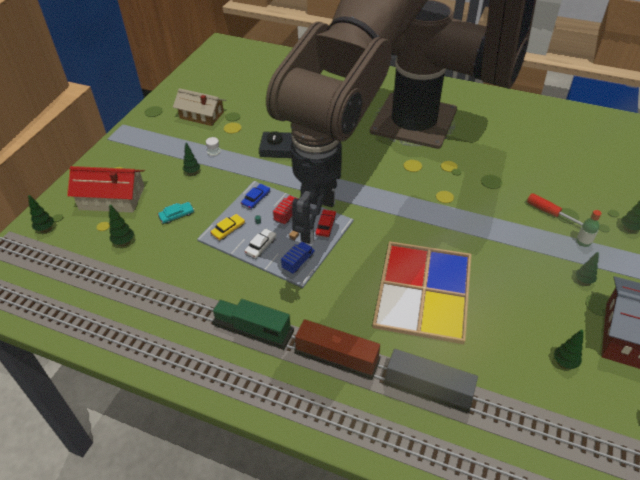

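View pics/side0.png

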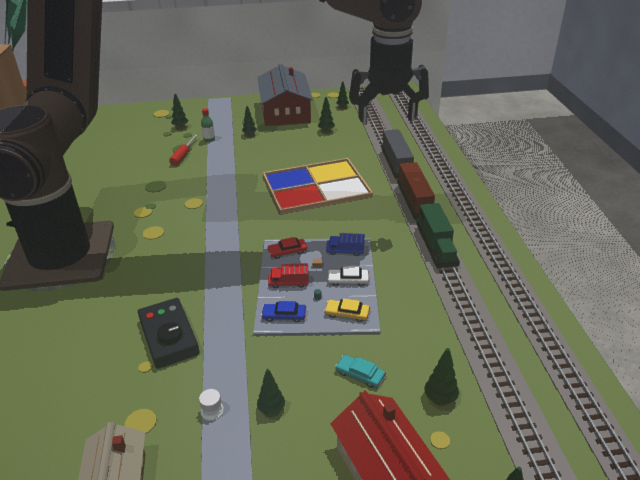

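The side view shows the yard: red saloon (288,246), red van (289,275), blue saloon (284,310), yellow (347,309), white (348,275), blue van (347,243). The turquoise car at (360,370) is outside the yard. The tray is at about (317,184). Two small objects stand at (317,260) and (318,293). Next is an enlarged crop to confirm which is which.

```bash
cat > h.py <<'E'
import numpy as np,cv2
from plant import ctrl
from scipy.spatial.transform import Rotation as R
def ray(c,uv,fish=False):
    V=np.array(c["view"]);a=np.array([(uv[0]-c["cx"])/c["fx"],(uv[1]-c["cy"])/c["fy"]])
    if fish:
        r=np.hypot(*a);d=np.array([*(a/max(r,1e-9)*np.sin(r)),np.cos(r)])
    else: d=np.array([*a,1.])
    return -V[:3,:3].T@V[:3,3],V[:3,:3].T@d
def onz(c,uv,z,fish=False):
    o,d=ray(c,uv,fish);return o+d*(z-o[2])/d[2]
def proj(c,p):
    q=np.array(c["view"])[:3]@np.array([*p,1.]);r=np.hypot(q[0],q[1]);t=np.arctan2(r,q[2])
    return np.array([c["cx"]+c["fx"]*t*q[0]/r,c["cy"]+c["fy"]*t*q[1]/r])
def rectify(c,x0,x1,y0,y1,z,s=2000):
    "wrist image resampled onto plane z; up=+x, left=+y; s px per m"
    h,w=int((x1-x0)*s),int((y1-y0)*s);m=np.zeros((h,w,2),np.float32)
    X=x1-(np.arange(h)+.5)/s;Y=y1-(np.arange(w)+.5)/s
    P=np.stack([*np.meshgrid(X,Y,indexing="ij"),np.full((h,w),z),np.ones((h,w))],-1)
    q=P@np.array(c["view"])[:3].T;r=np.hypot(q[...,0],q[...,1])+1e-9;t=np.arctan2(r,q[...,2])
    m[...,0]=c["cx"]+c["fx"]*t*q[...,0]/r;m[...,1]=c["cy"]+c["fy"]*t*q[...,1]/r
    return cv2.remap(c["frame"],m[...,0],m[...,1],cv2.INTER_LINEAR)
E
python3 - <<'E'
from h import *
c=ctrl.read_camera("side")
for n,uv,z in [("redS",(288,246),.02),("redV",(289,275),.02),("blueS",(284,310),.02),("yel",(347,309),.02),("whi",(348,275),.02),("blueV",(347,243),.02),
 ("padB",(291,179),.007),("padY",(332,170),.007),("padR",(299,196),.007),("padW",(344,188),.007),("turq",(360,370),.01),("crate",(317,260),.01),("bush",(318,293),.01)]:
    print(n,onz(c,uv,z).round(3))
cv2.imwrite("pics/crop.png",cv2.resize(c["frame"][225:335,245:395],None,fx=5,fy=5,interpolation=cv2.INTER_CUBIC)[:,:,::-1])
w=ctrl.read_camera("wrist");print(w["fx"],w["cx"],w["cy"],np.round(w["view"],3).tolist())
cv2.imwrite("pics/w0.png",w["frame"][:,:,::-1])
E
```

```text
redS [ 0.463 -0.072  0.02 ]
redV [ 0.456 -0.162  0.02 ]
blueS [ 0.438 -0.256  0.02 ]
yel [ 0.548 -0.272  0.02 ]
whi [ 0.567 -0.181  0.02 ]
blueV [ 0.582 -0.082  0.02 ]
padB [0.497 0.206 0.007]
padY [0.601 0.231 0.007]
padR [0.508 0.129 0.007]
padW [0.616 0.145 0.007]
turq [ 0.546 -0.404  0.01 ]
crate [ 0.516 -0.114  0.01 ]
bush [ 0.505 -0.211  0.01 ]
371.64829954431775 311.3305458888018 238.85968810164326 [[1.0, 0.001, -0.001, -0.674], [0.001, -0.951, 0.308, -0.04], [-0.001, -0.308, -0.951, 0.381], [0.0, 0.0, 0.0, 1.0]]
```

View pics/crop.png

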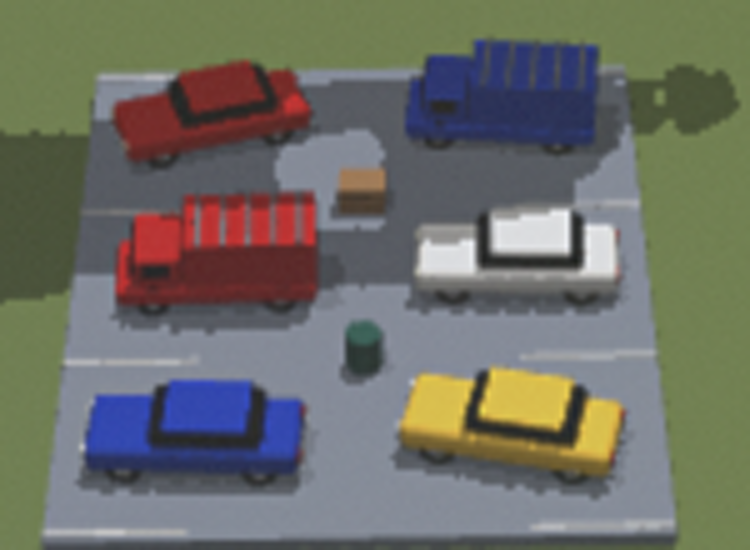

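View pics/w0.png

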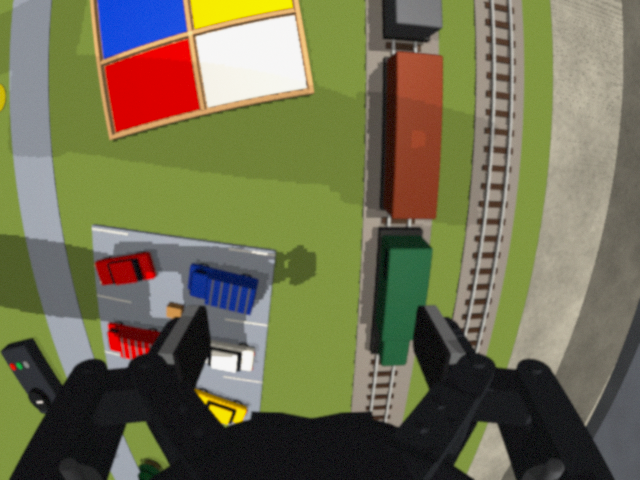

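The crop confirms the sorting. The red saloon (top left) and blue saloon (bottom left) have a low cabin and black windows. The red van (middle left) and blue van (top right) have a ribbed cargo box, so they stay. White and yellow are saloons. I'm moving the wrist camera over the yard with the jaws turned across the cars.

Emit:
step_arm:
  gripper: [-1,-1,-1,-1,-1,-1,-1,-1,-1,-1,-1]
  linear:
    - [-0.075,0.165,-0.02]
    - [-0.075,0.165,-0.02]
    - [-0.075,0.165,-0.02]
    - [-0.075,0.165,-0.02]
    - [-0.075,0.165,-0.02]
    - [-0.075,0.165,-0.02]
    - [-0.075,0.165,-0.02]
    - [-0.075,0.165,-0.02]
    - [-0.075,0.165,-0.02]
    - [-0.075,0.165,-0.02]
    - [-0.075,0.165,-0.02]
  delta_rot:
    - [0,0,-90]
    - [0,0,-90]
    - [0,0,-90]
    - [0,0,-90]
    - [0,0,-90]
    - [0,0,-90]
    - [0,0,-90]
    - [0,0,-90]
    - [0,0,-90]
    - [0,0,-90]
    - [0,0,-90]

```text
time: 1.58
eef_pos: [0.5999, -0.1649, 0.2512]
tcp_rot: [0.708, 0.707, -0.0, -0.0]
contact_force: [0.1, 0.2, -0.0]
opening: 1.002
```

```bash
python3 - <<'E'
from h import *
s=ctrl.get_state();print(s["time"],s["eef_pos"],s["tcp_rot"],s["qpos"].round(2))
c=ctrl.read_camera("wrist");V=np.array(c["view"]);print(-V[:3,:3].T@V[:3,3])
cv2.imwrite("pics/rect1.png",rectify(c,.36,.66,-.34,.06,.022)[:,:,::-1])
np.savez("w1.npz",**c)
E
```

```text
1.575 [ 0.59990266 -0.16493228  0.2511637 ] [ 7.07537172e-01  7.06676111e-01 -6.31466296e-05 -1.44912595e-04] [-0.43  0.16  1.69 -0.    1.29 -2.  ]
[ 0.52009568 -0.16447486  0.39498046]
```

View pics/rect1.png

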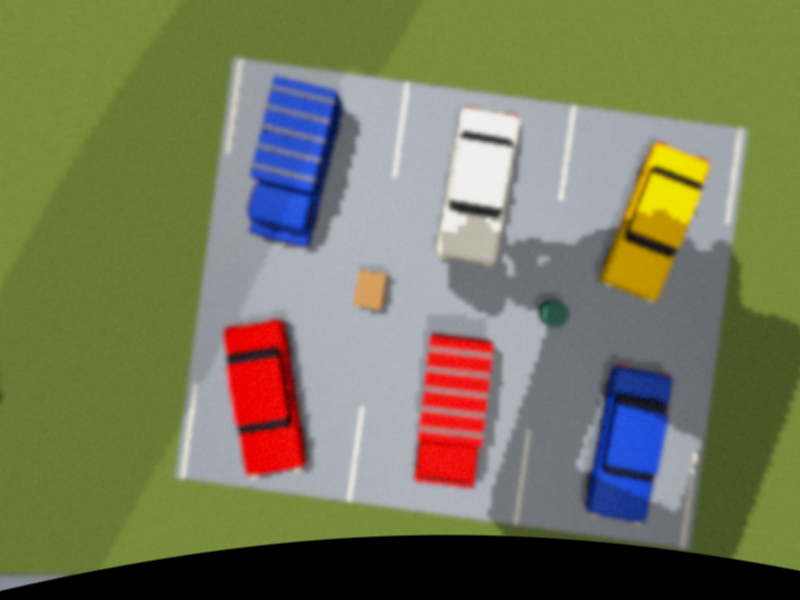

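The rectified view shows the red saloon at (265,397), blue saloon (630,443), white (480,185) and yellow (657,220). The vans are at (295,160) and (455,410). Now I'll measure the cars and the pads.

```bash
python3 - <<'E'
from h import *
c=dict(np.load("w1.npz"));im=rectify(c,.36,.66,-.34,.06,.022,4000)
hsv=cv2.cvtColor(im,cv2.COLOR_RGB2HSV)
def mask(h,n):
    H,S,v=cv2.split(h)
    m={"red":((H<6)|(H>172))&(S>150)&(v>80),"blue":(H>108)&(H<128)&(S>120)&(v>40),"yellow":(H>17)&(H<32)&(S>150)&(v>110),"white":(S<50)&(v>165)}[n]
    return m.astype(np.uint8)*255
# seeds in 800x600 rect px
for n,(u,v) in {"red":(265,397),"blue":(630,443),"white":(480,185),"yellow":(657,220)}.items():
    roi=np.zeros(im.shape[:2],np.uint8);cv2.circle(roi,(2*u,2*v),210,255,-1)
    m=cv2.morphologyEx(mask(hsv,n)&roi,cv2.MORPH_CLOSE,np.ones((35,35)))
    m=cv2.morphologyEx(m,cv2.MORPH_OPEN,np.ones((15,15)))
    k=max(cv2.findContours(m,cv2.RETR_EXTERNAL,cv2.CHAIN_APPROX_NONE)[0],key=cv2.contourArea)
    b=cv2.boxPoints(cv2.minAreaRect(k));P=np.c_[.66-b[:,1]/4000,.06-b[:,0]/4000]
    e=P[1]-P[0];f=P[2]-P[1];L=e if np.hypot(*e)>np.hypot(*f) else f
    if L[0]<0:L=-L
    print(n,P.mean(0).round(4),"yaw",np.degrees(np.arctan2(L[1],L[0])).round(1),"size",np.hypot(*e).round(4),np.hypot(*f).round(4))
for cam in("side","scene"):
    cc=ctrl.read_camera(cam);h=cv2.cvtColor(cc["frame"],cv2.COLOR_RGB2HSV)
    for n,p in {"red":(.508,.129),"blue":(.497,.206),"white":(.616,.145),"yellow":(.601,.231)}.items():
        q=np.array(cc["view"])[:3]@[*p,.007,1];uv=(int(cc["cx"]+cc["fx"]*q[0]/q[2]),int(cc["cy"]+cc["fy"]*q[1]/q[2]))
        roi=np.zeros(h.shape[:2],np.uint8);cv2.circle(roi,uv,40,255,-1)
        k=max(cv2.findContours(mask(h,n)&roi,cv2.RETR_EXTERNAL,cv2.CHAIN_APPROX_NONE)[0],key=cv2.contourArea)
        W=np.array([onz(cc,x[0],.007)[:2] for x in k],np.float32)
        r=cv2.minAreaRect(W*1000);print(cam,n,np.round(r[0],1),np.round(r[1],1),round(r[2],1))
E
```

```text
red [ 0.4612 -0.0721] yaw 9.1 size 0.0324 0.0754
blue [ 0.4379 -0.2548] yaw -11.0 size 0.0752 0.0329
white [ 0.5728 -0.1783] yaw -72.0 size 0.105 0.0932
yellow [ 0.5491 -0.2679] yaw -20.5 size 0.0759 0.0321
side red [506.3 128.4] [99.1 69.5] 9.4
side blue [492.5 211.2] [98.1 68.2] 9.0
side white [612.3 144.8] [100.3  71. ] 9.3
side yellow [599.6 228. ] [99.4 71. ] 9.2
scene red [505.7 123.9] [98.2 75. ] 9.1
scene blue [492.1 206.7] [96.  73.6] 9.3
scene white [613.1 141.4] [98.8 77.3] 9.2
scene yellow [598.7 223.7] [98.1 75.1] 9.5
```

Measurements agree to about 2 mm. Tray yaw is 9.2°, with pad centres R(.506,.123), B(.492,.208), W(.613,.141) and Y(.599,.225). The white car's mask leaked into the paint lines. From the rectified picture it is at (.567,-.180), yaw -8.5°. I'll pick up red first.

Emit:
step_arm:
  gripper: [-0.5,-0.5,-0.5,-0.5,-0.5,-0.5,-0.5,-0.5,-0.5,-0.5,-0.5,-0.5]
  linear:
    - [0.093,-0.139,0.165]
    - [0.093,-0.139,0.165]
    - [0.093,-0.139,0.165]
    - [0.093,-0.139,0.165]
    - [0.093,-0.139,0.165]
    - [0.093,-0.139,0.165]
    - [0.093,-0.139,0.19]
    - [0.093,-0.139,0.215]
    - [0.093,-0.139,0.23]
    - [0.093,-0.139,0.243]
    - [0.093,-0.139,0.243]
    - [0.093,-0.139,0.243]
  delta_rot:
    - [0,0,-9]
    - [0,0,-9]
    - [0,0,-9]
    - [0,0,-9]
    - [0,0,-9]
    - [0,0,-9]
    - [0,0,-9]
    - [0,0,-9]
    - [0,0,-9]
    - [0,0,-9]
    - [0,0,-9]
    - [0,0,-9]
  grip_force: 30

```text
time: 3.22
eef_pos: [0.4617, -0.0723, 0.009]
tcp_rot: [0.649, 0.76, 0.0, 0.001]
contact_force: [0.7, -0.5, -0.2]
opening: 0.75
```

```bash
python3 - <<'E'
from h import *
c=ctrl.read_camera("wrist");print(ctrl.get_state()["contact_force"])
cv2.imwrite("pics/w2.png",c["frame"][:,:,::-1])
E
```

```text
[ 0.31535241 -0.16406505  0.56529786]
```

View pics/w2.png

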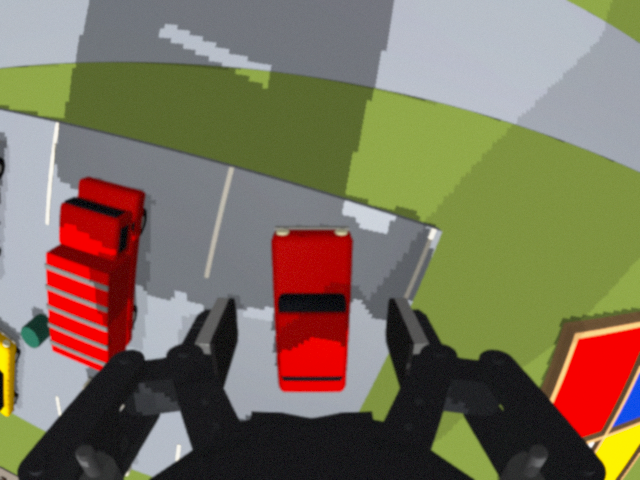

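The wrist view shows the red saloon square and centred between the fingers, at about (312,310), with nothing in the way. I'll close and lift.

Emit:
step_arm:
  gripper: [0.6,0.6,0.6,0.6,0.6,0.6,0.6]
  linear:
    - [0,0,0]
    - [0,0,0]
    - [0,0,0]
    - [0,0,0]
    - [0,0,-0.01]
    - [0,0,-0.04]
    - [0,0,-0.06]
  delta_rot:
    - [0,0,0]
    - [0,0,0]
    - [0,0,0]
    - [0,0,0]
    - [0,0,0]
    - [0,0,0]
    - [0,0,0]
  grip_force: 30

```text
time: 4.15
eef_pos: [0.461, -0.072, 0.0695]
tcp_rot: [0.649, 0.76, 0.0, 0.0]
contact_force: [0.0, -0.6, -1.6]
opening: 0.354
```

```bash
cat > go.py <<'E'
import sys
from h import *
# target x y z yaw(deg) -> tool-frame linear + rot z, from measured pose
x,y,z,w=map(float,sys.argv[1:5]);s=ctrl.get_state();r=R.from_quat(s["tcp_rot"])
L=r.inv().apply(np.array([x,y,z])-s["eef_pos"])
ty=r.apply([0,1,0]);print("t",s["time"],"lin",L.round(4),"rotz",round(np.degrees(np.arctan2(ty[1],ty[0]))-w,1),"pos",s["eef_pos"].round(4),"F",s["contact_force"].round(1),"open",s["opening"])
E
python3 go.py .506 .1235 .010 9.2
```

```text
t 4.15 lin [0.186  0.075  0.0595] rotz -0.2 pos [ 0.461  -0.072   0.0695] F [ 0.  -0.6 -1.6] open 0.3537562660724666
```

Opening is 0.354, about 31 mm, so the car is held. I'll carry it to above the red pad and check from close up.

Emit:
step_arm:
  gripper: [0.6,0.6,0.6,0.6,0.6,0.6,0.6]
  linear:
    - [0.04,0.016,0]
    - [0.09,0.036,0]
    - [0.14,0.056,0]
    - [0.175,0.07,0.01]
    - [0.186,0.075,0.02]
    - [0.186,0.075,0.025]
    - [0.186,0.075,0.025]
  delta_rot:
    - [0,0,0]
    - [0,0,0]
    - [0,0,0]
    - [0,0,0]
    - [0,0,0]
    - [0,0,0]
    - [0,0,0]

```text
time: 5.03
eef_pos: [0.5052, 0.1224, 0.0426]
tcp_rot: [0.65, 0.76, -0.001, -0.001]
contact_force: [0.6, 0.1, 0.4]
opening: 0.355
```

```bash
python3 - <<'E'
from h import *
c=ctrl.read_camera("wrist")
cv2.imwrite("pics/w3.png",c["frame"][:,:,::-1])
im=c["frame"].copy()
for p in [(.506,.1235),(.492,.208),(.613,.141),(.599,.2255)]:
  a=np.radians(9.2);u=np.array([np.cos(a),np.sin(a)]);v=np.array([-u[1],u[0]])
  q=np.array([proj(c,[*(np.array(p)+u*i*.05+v*j*.038),.007]) for i,j in((1,1),(1,-1),(-1,-1),(-1,1))],np.int32)
  cv2.polylines(im,[q],True,(0,255,0),1)
cv2.imwrite("pics/w3o.png",im[:,:,::-1])
E
python3 go.py .506 .1235 .0105 9.2
```

```text
t 5.075 lin [0.0011 0.0006 0.0325] rotz -0.3 pos [0.5056 0.1223 0.043 ] F [ 0.1 -0.2  0.1] open 0.3503570329496505
```

View pics/w3o.png

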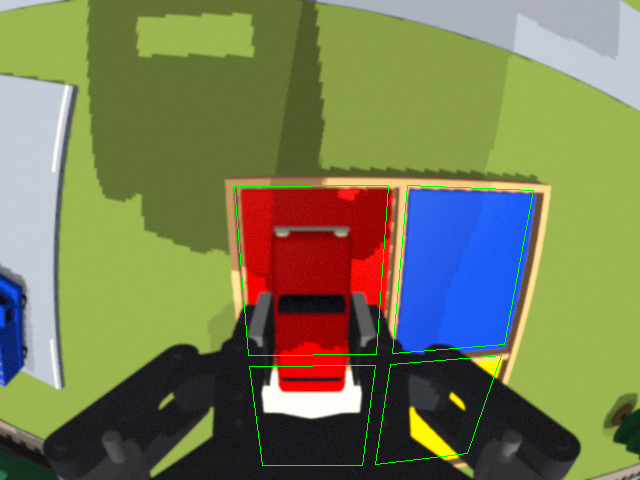

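The overlay of my pad estimates falls about 4 px (1.5-2 mm) left of the real red pad edges at (241-393,187), while blue agrees. I'm shifting all the pads by +1.5 mm in y, then setting the car down.

Emit:
step_arm:
  gripper: [0.6,0.6,0.6,0.6,-0.2,-0.2,-0.2,-0.2,-0.2,-0.2]
  linear:
    - [0.0025,0.0005,0.015]
    - [0.0025,0.0005,0.026]
    - [0.0025,0.0005,0.032]
    - [0.0025,0.0005,0.032]
    - [0.0025,0.0005,0.032]
    - [0.0025,0.0005,0.032]
    - [0.0025,0.0005,0.032]
    - [0.0025,0.0005,0.02]
    - [0.0025,0.0005,-0.02]
    - [0.0025,0.0005,-0.04]
  delta_rot:
    - [0,0,0]
    - [0,0,0]
    - [0,0,0]
    - [0,0,0]
    - [0,0,0]
    - [0,0,0]
    - [0,0,0]
    - [0,0,0]
    - [0,0,0]
    - [0,0,0]

```text
time: 6.32
eef_pos: [0.5075, 0.1261, 0.0864]
tcp_rot: [0.649, 0.76, 0.001, 0.001]
contact_force: [0.2, -0.1, -0.2]
opening: 0.599
```

```bash
python3 go.py .438 -.255 .08 -11;python3 go.py .438 -.255 .0085 -11; python3 -c "
from h import *
c=ctrl.read_camera('wrist');cv2.imwrite('pics/w4.png',c['frame'][:,:,::-1])"
```

```text
t 6.325 lin [-0.3656 -0.1283  0.006 ] rotz 20.0 pos [0.5075 0.1261 0.0864] F [ 0.2 -0.1 -0.2] open 0.599258707053061
t 6.325 lin [-0.3655 -0.1286  0.0775] rotz 20.0 pos [0.5075 0.1261 0.0864] F [ 0.2 -0.1 -0.2] open 0.599258707053061
```

View pics/w4.png

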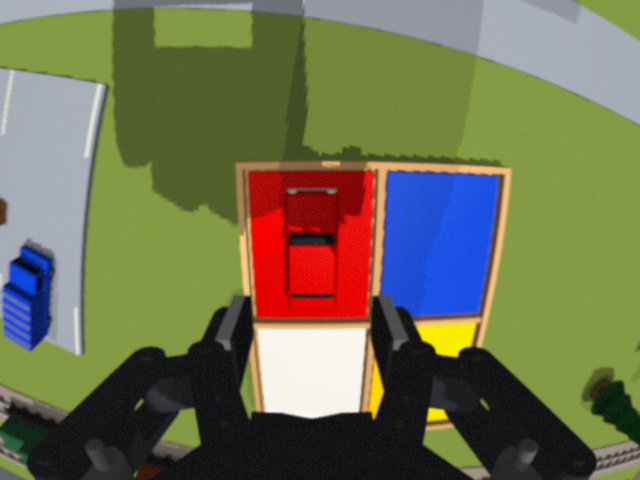

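Red sits on its pad, with the car at (312,250) and the pad spanning (250-374,170-320), so it is centred. Next is blue.

Emit:
step_arm:
  gripper: [-0.5,-0.5,-0.5,-0.5,-0.5,-0.5,-0.5,-0.5,-0.5,-0.5,-0.5,-0.5,-0.5,-0.5]
  linear:
    - [-0.02,-0.007,-0.01]
    - [-0.07,-0.025,-0.01]
    - [-0.13,-0.046,-0.01]
    - [-0.19,-0.067,-0.01]
    - [-0.25,-0.088,-0.01]
    - [-0.31,-0.109,0]
    - [-0.35,-0.123,0.01]
    - [-0.3655,-0.1285,0.02]
    - [-0.3655,-0.1285,0.025]
    - [-0.3655,-0.1285,0.05]
    - [-0.3655,-0.1285,0.067]
    - [-0.3655,-0.1285,0.0775]
    - [-0.3655,-0.1285,0.0775]
    - [-0.3655,-0.1285,0.0775]
  delta_rot:
    - [0,0,10]
    - [0,0,20]
    - [0,0,20]
    - [0,0,20]
    - [0,0,20]
    - [0,0,20]
    - [0,0,20]
    - [0,0,20]
    - [0,0,20]
    - [0,0,20]
    - [0,0,20]
    - [0,0,20]
    - [0,0,20]
    - [0,0,20]

```text
time: 8.12
eef_pos: [0.4369, -0.2553, 0.0064]
tcp_rot: [0.772, 0.636, 0.0, 0.001]
contact_force: [-0.3, -0.3, -0.7]
opening: 0.752
```

```bash
python3 go.py .438 -.255 .0085 -11; python3 -c "
from h import *
c=ctrl.read_camera('wrist');cv2.imwrite('pics/w5.png',c['frame'][:,:,::-1])"
```

```text
t 8.125 lin [ 0.0005  0.001  -0.0021] rotz 0.0 pos [ 0.4369 -0.2553  0.0064] F [-0.3 -0.3 -0.7] open 0.7523655184437185
```

View pics/w5.png

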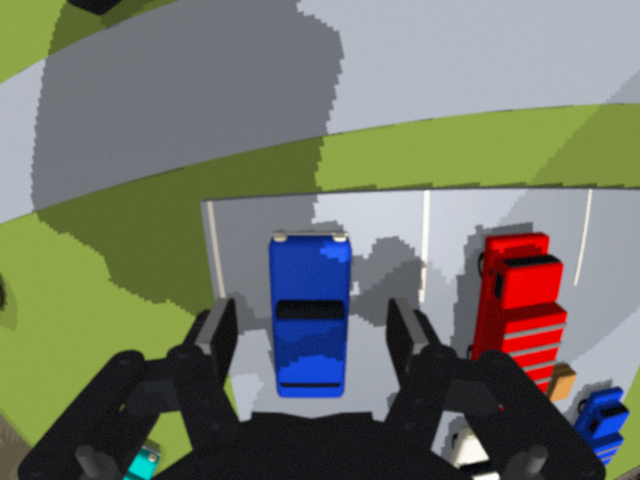

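The blue saloon is centred between the fingers at (310,315), and its low cabin confirms it. I'll nudge up 2 mm, close and lift.

Emit:
step_arm:
  gripper: [-0.5,0.6,0.6,0.6,0.6,0.6,0.6,0.6]
  linear:
    - [0,0.001,-0.002]
    - [0,0.001,-0.002]
    - [0,0.001,-0.002]
    - [0,0.001,-0.002]
    - [0,0.001,-0.002]
    - [0,0.001,-0.015]
    - [0,0.001,-0.05]
    - [0,0.001,-0.08]
  delta_rot:
    - [0,0,0]
    - [0,0,0]
    - [0,0,0]
    - [0,0,0]
    - [0,0,0]
    - [0,0,0]
    - [0,0,0]
    - [0,0,0]

```text
time: 9.18
eef_pos: [0.4371, -0.2551, 0.087]
tcp_rot: [0.772, 0.636, -0.0, -0.0]
contact_force: [0.1, 0.7, 0.1]
opening: 0.352
```

```bash
python3 go.py .492 .2095 .0105 9.2
```

```text
t 9.175 lin [ 0.4665 -0.0347  0.0766] rotz -20.2 pos [ 0.4371 -0.2551  0.087 ] F [0.1 0.7 0.1] open 0.3515922149180061
```

Emit:
step_arm:
  gripper: [0.6,0.6,0.6,0.6,0.6,0.6,0.6,0.6,0.6,0.6,0.6,0.6]
  linear:
    - [0.03,-0.002,0]
    - [0.08,-0.006,0]
    - [0.14,-0.01,0]
    - [0.2,-0.015,0]
    - [0.26,-0.019,0]
    - [0.32,-0.024,0]
    - [0.38,-0.028,0]
    - [0.43,-0.032,0]
    - [0.4665,-0.0345,0]
    - [0.4665,-0.0345,0.02]
    - [0.4665,-0.0345,0.04]
    - [0.4665,-0.0345,0.04]
  delta_rot:
    - [0,0,-5]
    - [0,0,-10]
    - [0,0,-15]
    - [0,0,-20]
    - [0,0,-20]
    - [0,0,-20]
    - [0,0,-20]
    - [0,0,-20]
    - [0,0,-20]
    - [0,0,-20]
    - [0,0,-20]
    - [0,0,-20]

```text
time: 10.68
eef_pos: [0.4906, 0.209, 0.0443]
tcp_rot: [0.649, 0.761, -0.002, -0.001]
contact_force: [0.4, 0.8, -0.7]
opening: 0.355
```

```bash
python3 go.py .492 .2095 .0105 9.2
```

```text
t 10.675 lin [0.0003 0.0016 0.0338] rotz -0.2 pos [0.4906 0.209  0.0443] F [ 0.4  0.8 -0.7] open 0.354552892003278
```

Emit:
step_arm:
  gripper: [0.6,0.6,0.6,0.6,0.6]
  linear:
    - [0,0.001,0.015]
    - [0,0.001,0.027]
    - [0,0.001,0.034]
    - [0,0.001,0.034]
    - [0,0.001,0.034]
  delta_rot:
    - [0,0,0]
    - [0,0,0]
    - [0,0,0]
    - [0,0,0]
    - [0,0,0]

```text
time: 11.3
eef_pos: [0.4938, 0.2094, 0.0121]
tcp_rot: [0.649, 0.76, 0.0, 0.0]
contact_force: [-0.2, 0.1, -1.3]
opening: 0.353
```

```bash
python3 go.py .492 .2095 .0105 9.2
```

```text
t 11.3 lin [ 0.0003 -0.0017  0.0016] rotz -0.2 pos [0.4938 0.2094 0.0121] F [-0.2  0.1 -1.3] open 0.3532287802548142
```

Emit:
step_arm:
  gripper: [0.6,0.6,-0.2,-0.2,-0.2,-0.2,-0.2,-0.2]
  linear:
    - [0,-0.001,0.0015]
    - [0,-0.001,0.0015]
    - [0,-0.001,0.0015]
    - [0,-0.001,0.0015]
    - [0,-0.001,0.0015]
    - [0,-0.001,-0.01]
    - [0,-0.001,-0.05]
    - [0,-0.001,-0.075]
  delta_rot:
    - [0,0,0]
    - [0,0,0]
    - [0,0,0]
    - [0,0,0]
    - [0,0,0]
    - [0,0,0]
    - [0,0,0]
    - [0,0,0]

```text
time: 12.3
eef_pos: [0.4934, 0.2095, 0.0894]
tcp_rot: [0.649, 0.76, 0.001, 0.001]
contact_force: [-0.6, 0.3, -0.0]
opening: 0.603
```

```bash
python3 go.py .549 -.268 .0085 -20.5
```

```text
t 12.3 lin [-0.4803 -0.0201  0.0808] rotz 29.5 pos [0.4934 0.2095 0.0894] F [-0.6  0.3 -0. ] open 0.6028888584283887
```

Emit:
step_arm:
  gripper: [-0.5,-0.5,-0.5,-0.5,-0.5,-0.5,-0.5,-0.5,-0.5,-0.5,-0.5,-0.5,-0.5,-0.5,-0.5,-0.5]
  linear:
    - [-0.03,-0.001,0]
    - [-0.08,-0.003,0]
    - [-0.14,-0.006,0]
    - [-0.2,-0.008,0]
    - [-0.26,-0.011,0]
    - [-0.32,-0.013,0]
    - [-0.38,-0.016,0]
    - [-0.43,-0.018,0]
    - [-0.47,-0.02,0]
    - [-0.48,-0.02,0]
    - [-0.48,-0.02,0.02]
    - [-0.48,-0.02,0.045]
    - [-0.48,-0.02,0.065]
    - [-0.48,-0.02,0.079]
    - [-0.48,-0.02,0.079]
    - [-0.48,-0.02,0.079]
  delta_rot:
    - [0,0,8]
    - [0,0,16]
    - [0,0,24]
    - [0,0,29.5]
    - [0,0,29.5]
    - [0,0,29.5]
    - [0,0,29.5]
    - [0,0,29.5]
    - [0,0,29.5]
    - [0,0,29.5]
    - [0,0,29.5]
    - [0,0,29.5]
    - [0,0,29.5]
    - [0,0,29.5]
    - [0,0,29.5]
    - [0,0,29.5]

```text
time: 14.3
eef_pos: [0.5484, -0.2682, 0.0085]
tcp_rot: [0.822, 0.57, 0.0, 0.001]
contact_force: [0.8, -0.3, 0.3]
opening: 0.749
```

```bash
python3 go.py .549 -.268 .0085 -20.5; python3 -c "
from h import *
c=ctrl.read_camera('wrist');cv2.imwrite('pics/w6.png',c['frame'][:,:,::-1])"
```

```text
t 14.3 lin [0.0004 0.0005 0.    ] rotz 0.0 pos [ 0.5484 -0.2682  0.0085] F [ 0.8 -0.3  0.3] open 0.7488093890849178
```

View pics/w6.png

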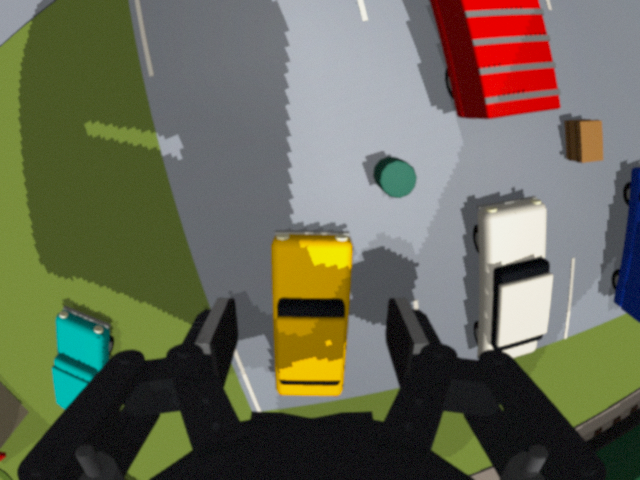

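The yellow saloon is centred between the fingers at (311,314), clear of the others. I'll close and lift.

Emit:
step_arm:
  gripper: [0.6,0.6,0.6,0.6,0.6,0.6,0.6]
  linear:
    - [0,0,0]
    - [0,0,0]
    - [0,0,0]
    - [0,0,0]
    - [0,0,-0.015]
    - [0,0,-0.05]
    - [0,0,-0.08]
  delta_rot:
    - [0,0,0]
    - [0,0,0]
    - [0,0,0]
    - [0,0,0]
    - [0,0,0]
    - [0,0,0]
    - [0,0,0]

```text
time: 15.22
eef_pos: [0.5475, -0.2678, 0.089]
tcp_rot: [0.822, 0.57, -0.0, -0.0]
contact_force: [-0.3, -0.6, -0.0]
opening: 0.351
```

```bash
python3 go.py .599 .227 .0105 9.2
```

```text
t 15.225 lin [ 0.4815 -0.125   0.0786] rotz -29.7 pos [ 0.5475 -0.2678  0.089 ] F [-0.3 -0.6 -0. ] open 0.35145908099891193
```

Emit:
step_arm:
  gripper: [0.6,0.6,0.6,0.6,0.6,0.6,0.6,0.6,0.6,0.6,0.6,0.6,0.6,0.6,0.6]
  linear:
    - [0.03,-0.008,0]
    - [0.08,-0.021,0]
    - [0.135,-0.035,0]
    - [0.19,-0.049,0]
    - [0.245,-0.064,0]
    - [0.3,-0.078,0]
    - [0.355,-0.092,0]
    - [0.41,-0.106,0]
    - [0.455,-0.118,0]
    - [0.4815,-0.125,0]
    - [0.4815,-0.125,0.025]
    - [0.4815,-0.125,0.05]
    - [0.4815,-0.125,0.07]
    - [0.4815,-0.125,0.075]
    - [0.4815,-0.125,0.075]
  delta_rot:
    - [0,0,-5]
    - [0,0,-11]
    - [0,0,-17]
    - [0,0,-23]
    - [0,0,-29.5]
    - [0,0,-29.5]
    - [0,0,-29.5]
    - [0,0,-29.5]
    - [0,0,-29.5]
    - [0,0,-29.5]
    - [0,0,-29.5]
    - [0,0,-29.5]
    - [0,0,-29.5]
    - [0,0,-29.5]
    - [0,0,-29.5]

```text
time: 17.1
eef_pos: [0.5994, 0.2267, 0.0129]
tcp_rot: [0.65, 0.76, -0.0, -0.0]
contact_force: [-0.1, 0.2, -0.1]
opening: 0.355
```

```bash
python3 go.py .599 .227 .0105 9.2
```

```text
t 17.1 lin [ 0.0004 -0.0004  0.0024] rotz -0.2 pos [0.5994 0.2267 0.0129] F [-0.1  0.2 -0.1] open 0.35481531781230324
```

Emit:
step_arm:
  gripper: [0.6,0.6,-0.2,-0.2,-0.2,-0.2,-0.2,-0.2]
  linear:
    - [0,0,0.0024]
    - [0,0,0.0024]
    - [0,0,0.0024]
    - [0,0,0.0024]
    - [0,0,0.0024]
    - [0,0,-0.01]
    - [0,0,-0.05]
    - [0,0,-0.075]
  delta_rot:
    - [0,0,0]
    - [0,0,0]
    - [0,0,0]
    - [0,0,0]
    - [0,0,0]
    - [0,0,0]
    - [0,0,0]
    - [0,0,0]

```text
time: 18.1
eef_pos: [0.6004, 0.2271, 0.0908]
tcp_rot: [0.649, 0.76, 0.001, 0.001]
contact_force: [-0.1, -0.4, 0.6]
opening: 0.602
```

```bash
python3 go.py .567 -.180 .0085 -8.5
```

```text
t 18.1 lin [-0.3968 -0.0969  0.0819] rotz 17.5 pos [0.6004 0.2271 0.0908] F [-0.1 -0.4  0.6] open 0.6024998579487043
```

Emit:
step_arm:
  gripper: [-0.5,-0.5,-0.5,-0.5,-0.5,-0.5,-0.5,-0.5,-0.5,-0.5,-0.5,-0.5,-0.5,-0.5]
  linear:
    - [-0.03,-0.007,0]
    - [-0.08,-0.02,0]
    - [-0.14,-0.034,0]
    - [-0.2,-0.049,0]
    - [-0.26,-0.063,0]
    - [-0.32,-0.078,0]
    - [-0.37,-0.09,0]
    - [-0.397,-0.097,0]
    - [-0.397,-0.097,0.02]
    - [-0.397,-0.097,0.045]
    - [-0.397,-0.097,0.065]
    - [-0.397,-0.097,0.08]
    - [-0.397,-0.097,0.08]
    - [-0.397,-0.097,0.08]
  delta_rot:
    - [0,0,5]
    - [0,0,10]
    - [0,0,17.5]
    - [0,0,17.5]
    - [0,0,17.5]
    - [0,0,17.5]
    - [0,0,17.5]
    - [0,0,17.5]
    - [0,0,17.5]
    - [0,0,17.5]
    - [0,0,17.5]
    - [0,0,17.5]
    - [0,0,17.5]
    - [0,0,17.5]

```text
time: 19.85
eef_pos: [0.5663, -0.1805, 0.0084]
tcp_rot: [0.757, 0.653, 0.0, 0.001]
contact_force: [0.1, 0.2, 0.8]
opening: 0.749
```

```bash
python3 go.py .567 -.180 .0085 -8.5; python3 -c "
from h import *
c=ctrl.read_camera('wrist');cv2.imwrite('pics/w7.png',c['frame'][:,:,::-1])"
```

```text
t 19.85 lin [ 0.0006  0.0006 -0.0001] rotz 0.0 pos [ 0.5663 -0.1805  0.0084] F [0.1 0.2 0.8] open 0.7487099406978481
```

View pics/w7.png

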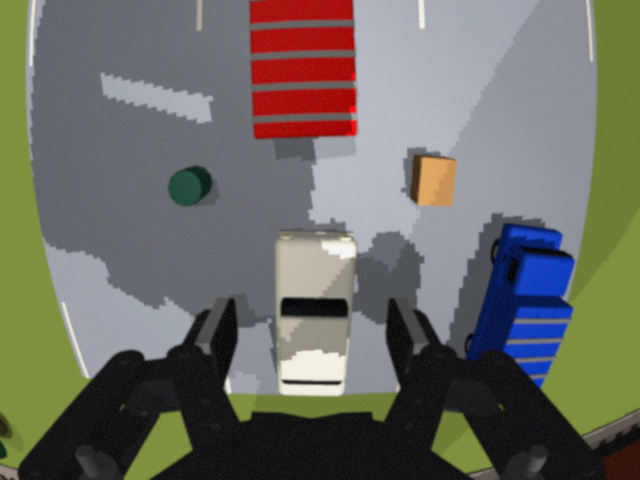

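The white saloon is centred at (313,313). Its nose line is about 1° off, and the jaws will square it.

Emit:
step_arm:
  gripper: [0.6,0.6,0.6,0.6,0.6,0.6,0.6]
  linear:
    - [0.001,0,0]
    - [0.001,0,0]
    - [0.001,0,0]
    - [0.001,0,0]
    - [0.001,0,-0.015]
    - [0.001,0,-0.05]
    - [0.001,0,-0.08]
  delta_rot:
    - [0,0,0]
    - [0,0,0]
    - [0,0,0]
    - [0,0,0]
    - [0,0,0]
    - [0,0,0]
    - [0,0,0]

```text
time: 20.78
eef_pos: [0.5655, -0.1794, 0.089]
tcp_rot: [0.758, 0.653, -0.0, -0.0]
contact_force: [0.5, -0.6, -0.9]
opening: 0.354
```

```bash
python3 go.py .613 .1425 .0105 9.2
```

```text
t 20.775 lin [ 0.3254 -0.0006  0.0785] rotz -17.7 pos [ 0.5655 -0.1794  0.089 ] F [ 0.5 -0.6 -0.9] open 0.3539089966611901
```

Emit:
step_arm:
  gripper: [0.6,0.6,0.6,0.6,0.6,0.6,0.6,0.6,0.6,0.6,0.6,0.6]
  linear:
    - [0.03,0,0]
    - [0.08,0,0]
    - [0.14,0,0]
    - [0.2,0,0]
    - [0.26,0,0]
    - [0.305,0,0]
    - [0.325,-0.001,0]
    - [0.325,-0.001,0.025]
    - [0.325,-0.001,0.05]
    - [0.325,-0.001,0.07]
    - [0.325,-0.001,0.075]
    - [0.325,-0.001,0.075]
  delta_rot:
    - [0,0,-5]
    - [0,0,-11]
    - [0,0,-17.5]
    - [0,0,-17.5]
    - [0,0,-17.5]
    - [0,0,-17.5]
    - [0,0,-17.5]
    - [0,0,-17.5]
    - [0,0,-17.5]
    - [0,0,-17.5]
    - [0,0,-17.5]
    - [0,0,-17.5]

```text
time: 22.28
eef_pos: [0.613, 0.1417, 0.0129]
tcp_rot: [0.65, 0.76, -0.0, -0.0]
contact_force: [0.8, -0.1, -0.1]
opening: 0.352
```

```bash
python3 go.py .613 .1425 .0105 9.2
```

```text
t 22.275 lin [0.0008 0.0001 0.0024] rotz -0.2 pos [0.613  0.1417 0.0129] F [ 0.8 -0.1 -0.1] open 0.3517165061370539
```

Emit:
step_arm:
  gripper: [0.6,0.6,-0.2,-0.2,-0.2,-0.2,-0.2,-0.2,-0.2,-0.2,-0.2,-0.2,-0.2]
  linear:
    - [0.0008,0,0.0024]
    - [0.0008,0,0.0024]
    - [0.0008,0,0.0024]
    - [0.0008,0,0.0024]
    - [0.0008,0,0.0024]
    - [0.0008,0,-0.01]
    - [0.0008,0,-0.05]
    - [0.01,0.02,-0.1]
    - [0.02,0.04,-0.15]
    - [0.02,0.05,-0.2]
    - [0.02,0.05,-0.23]
    - [0.02,0.05,-0.23]
    - [0.02,0.05,-0.23]
  delta_rot:
    - [0,0,0]
    - [0,0,0]
    - [0,0,0]
    - [0,0,0]
    - [0,0,0]
    - [0,0,0]
    - [0,0,0]
    - [0,0,0]
    - [0,0,0]
    - [0,0,0]
    - [0,0,0]
    - [0,0,0]
    - [0,0,0]

```text
time: 23.9
eef_pos: [0.6582, 0.1696, 0.2415]
tcp_rot: [0.649, 0.76, -0.001, -0.001]
contact_force: [-0.1, 0.2, -0.0]
opening: 0.603
```

```bash
python3 - <<'E'
from h import *
c=ctrl.read_camera("wrist");im=rectify(c,.40,.70,.02,.36,.007)
a=np.radians(9.2);u=np.array([np.cos(a),np.sin(a)]);v=np.array([-u[1],u[0]])
for p in [(.506,.125),(.492,.2095),(.613,.1425),(.599,.227)]:
  cv2.drawMarker(im,(int((.36-p[1])*2000),int((.70-p[0])*2000)),(0,255,0),0,12)
cv2.imwrite("pics/end.png",im[:,:,::-1])
E
```

```text
(no output)
```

View pics/end.png

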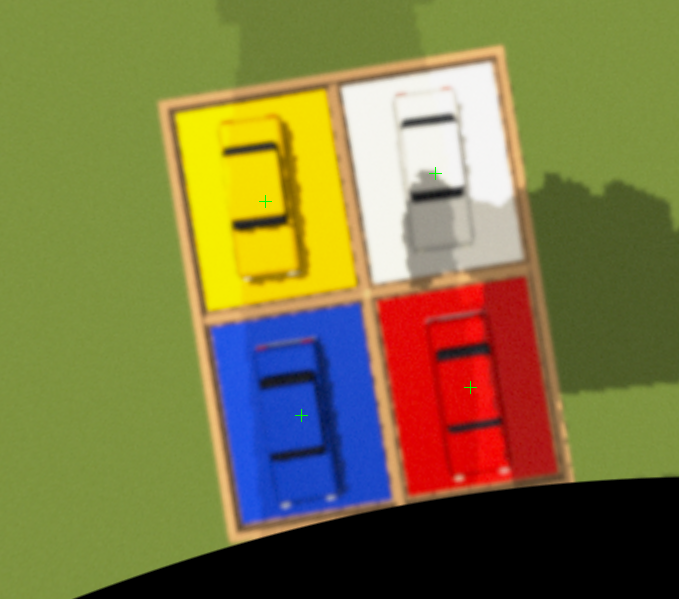

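All four cars stand in their own colours and lengthwise. Each is within about 3 mm of the middle: yellow (260,197), white (433,170), blue (298,422) and red (467,395). One last look at the yard before handing in.

```bash
python3 -c "
from h import *
c=ctrl.read_camera('side');cv2.imwrite('pics/side_end.png',c['frame'][:,:,::-1])"
```

```text
(no output)
```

View pics/side_end.png

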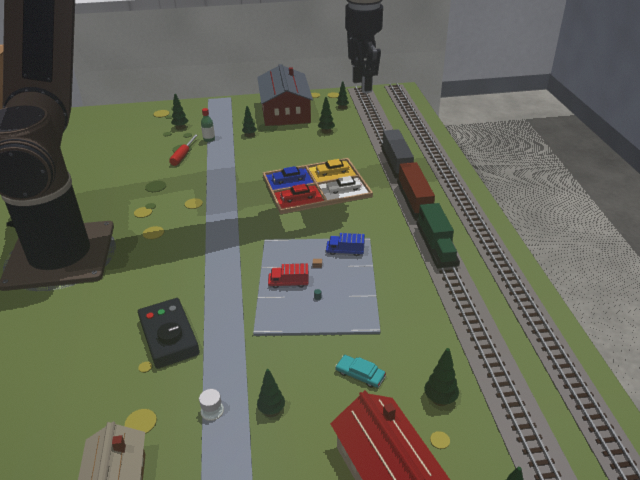

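The side view shows all four cars upright in the tray. The vans at (289,275) and (347,243) and the turquoise car at (360,370) have not moved.

```bash
python3 -c "
from plant import ctrl
print(ctrl.sign_off())"
```

```text
the job is handed in; nothing more can be done
None
```

All four saloon cars are in the compartments of their own colour, on their wheels and lengthwise. I set each one down before opening the gripper, and handed the job in at about 24 s of the 93 s allowed.

- **Centring:** the last wrist view showed each car within about 3 mm of the middle of its pad.
- **Left in place:** the last side view showed both vans, the small crate and bin, and the turquoise car where they were at the start.
- **Forces:** the contact readings I took stayed around 2 N or less.
- **Disagreements:** the side and scene cameras differed by about 4 mm in y for the tray. A wrist-camera overlay settled it with a +1.5 mm shift. The white car's colour mask had merged with the yard's paint lines, so I read its pose from the rectified picture, and a close look before gripping confirmed it.

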